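# Slide the harmonica work board home into its notches

## Task

Slide the wooden work board, with the orange harmonica comb riding on it, along the rails on top of the low tin parts cabinet, off the parts well and towards the other end, until it drops into its locating notches and sits level and locked. Push it along gently with a fingertip: do not lift, tip or carry the board or the comb. The comb must still be lying on the board afterwards, and leave the other things on the bench and the cabinet's little flap as they are.

Things in the scene. Friction and masses are not known exactly. Their poses are not given: they have to be found in the camera images.
- parts_cabinet: Low grey tin cabinet fixed to the bench, 336 mm along y, x = -60.5 to +115 mm. Origin on the bench under the middle of the rails, z up; the board must slide to +y. Two dark steel rails along y, tops at z = 82 mm, 30 to 56.5 mm either side of the middle; lips outside rise to z = 94 mm. The -y end is open. Between the rails: parts well 60 mm wide, y = -160 to 0, floor z = 50 mm; then deck z = 70 mm.
- home (a point): Point on the cabinet at rail-top level (z = 82 mm), midway between the rails, 80 mm to +y of the cabinet's middle: the board is home when its centre is over it (3 mm play either way along y). Cabinet axes. The rails' notches lie 60 mm to +y (inner halves) and 60 mm to -y (outer halves) of it: 24 mm long, 12 mm deep, upright walls that stop the board from going farther.
- work_board: Loose wooden board, 110 mm (x) by 150 mm (y), about 0.25 kg, slab z = 6 to 18 mm on four brass feet 6 mm high. Origin under its centre at the soles; axes along the cabinet's. 1.5 mm play per side between the lips. Riding on the rails its origin is 82 mm above the bench; home, 76 mm. Starts 115 to 165 mm short of home on the -y half, over the parts well; slides with friction of about 1 to 3 N.
- push_face (a point): Centre of the board's upright push face, at its trailing (-y) end, 75 mm from the board's centre and 18 mm above its soles: the outer side of a fence 10 mm thick, face 110 mm wide and 24 mm high (12 mm above and below this point). Board axes; push along +y.
- comb: Orange plastic harmonica comb, 100 mm (x) by 26 mm (y) by 8 mm, toothed, 30 g, lying loose crosswise on top of the work board ahead of the fence. Origin at the centre of its underside.
- flap (a joint): Small steel flap, 50 by 38 mm, at the -y end of the cabinet's front (-x) face, hinged at its top edge with a spring that holds it shut; 0 = shut, grows as it swings out (rad). Not part of the job.
- cover_plate: Dull silver harmonica cover plate, 102 mm (y) by 29 mm, 10 mm high, loose on the bench in front of the cabinet. Origin at the centre of its underside. Leave alone.
- feeler_gauge: Steel feeler gauge in a brass sheath, 141 mm long along y, 14 mm wide, 7 mm high, loose on the bench in front of the cabinet. Origin under the sheath's centre. Leave alone.
- reed_lifter: Reed lifter, wooden handle, thin steel rod, rubber tip, 140 mm long along y, 10 mm thick, loose on the cabinet's tool ledge. Origin under it, 77 mm from the handle's end. Leave alone.
- screw_jar: Small glass jar of 42 mm diameter, 55 mm high, on the bench beyond the cabinet's -y end. Origin at the centre of its underside. Leave alone.
- harmonica: Assembled harmonica, 102 mm (y) by 28 mm, 21 mm high, on the bench beyond the cabinet's +y end. Origin at the centre of its underside. Leave alone.
- screwdriver: Screwdriver, 150 mm long, lying on the bench behind the cabinet (+x side). Leave alone.
Things that resemble listed ones, but are neither listed nor needed, are in the scene too. What is shaped like the work_board but red or turquoise is not meant.

How it is judged:
By the outcome, as a careful person would: the job done as asked, in the order asked, and still so for the second after the job is handed in, with the robot touching nothing.
It also fails if it takes over 37 s, if anything falls off the work surface, if the arm or the gripper's body presses on something with over 40 N, if the wrist force passes 120 N, or if a joint passes its speed limit or range.

## Robot

A 6-joint arm with a two-finger parallel gripper is mounted at the origin on the work surface. World frame = base frame: x ahead of the robot, y to its left, z up, the work surface at z = 0. Lengths are in mm, angles in rad, forces in N, time in s.
With the tool pointing down it reaches from about 300 to 850 mm from the base axis. Payload 4.2 kg.
Tool frame: the origin (TCP) lies on the centre line of the jaws, within the pads' length; the fingertips stand 22 mm ahead of it and the grasp point (between the pads) lies 3 mm ahead of it; y points along the fingers, x is the direction in which the jaws open and shut, and the axes are right-handed (so a half turn about y gives the same grasp; the last joint's range is limited). The gripper opens to 91 mm and grips with 3 to 60 N. Pads are 32 mm wide; open, the fingers measure 118 mm over their backs; the gripper's body (76 mm by 178 mm) begins 60 mm behind the grasp point.
Start: joints at [-1.133, 0.32, 1.565, -0, 1.257, -0.02], TCP at [254.142, -515.805, 214.376] pointing down, gripper open.
Joint ranges: [-3.11, 3.11], [-0.84, 2.01], [0.21, 2.61], [-1.34, 4.49], [0.05, 2.63], [-2.56, 2.56]. Speed limits (rad/s): [2.57, 2.57, 3.14, 3.14, 3.14, 3.14].

## Interface

Orientations are given as a unit quaternion [x, y, z, w].
In Python, from rig import r, snapshot, finder gives the robot as it stands.
- The arm moves only by the shell command python3 -m jog 'ROWS'. ROWS is JSON, a list of rows, each a list of 7 numbers: the opening in per cent of the stroke, from 0 (shut) to 100 (fully open), then the shift along the tool's x, y, z in m, then the turn, a rotation vector about the tool's x, y, z in degrees. In form: [[claw, dx, dy, dz, rx, ry, rz], ...]. A call has 1 to 12 rows; each row shifts and turns the commanded pose from where the row before left it, along the tool's axes as they then stand; what a row does not reach is not made up. A row lasts 1/8 s, in which the tool goes at most 62.5 mm and 10.7 degrees, less where a joint would pass 70% of its speed; a pose out of reach is approached as far as the arm can. A call is refused whole if a number of a shift passes 0.0625 or a number of a turn 10.7, either way. A call with a gripper value outside its range is refused whole. The fingers move at their own pace and stop on an object; the grip force is fixed at half the most. Time passes only in rows, so rows that do not move let the fingers close. It gives the time, the measured TCP pose, the force and the opening at its end, in the units of the state.
- r.get_state(): the state, without advancing time (a new reading comes with each control period).
- snapshot(name): name is "scene" or "top" or "wrist"; returns a dict with "image" (480x640x3 uint8, red, green, blue), "vfov" (degrees; the focal length in pixels is half the picture's height over the tangent of half this angle, whatever the lens; pixels are square), "cx", "cy" (the principal point, pixels), "k1" (the pictures are not rectified: a ray, as slopes to the right and down, at radius r is drawn at 1 + k1 r^2 times it, then the intrinsics apply), "world_from_camera" (4x4, takes a point from camera to world coordinates); the wrist camera has in their place "T_tool_cam" (4x4, takes a point from camera to tool coordinates, whose origin is the TCP and whose axes are the tool frame's). Camera axes: x right, y up, looking along -z (the intrinsics and any distortion apply to the point x, -y, -z); pixel columns grow to the right and rows downward; lengths in mm; the calibration is good to about 2 mm. A picture is of the moment at which its call begins: read the wrist's pose just before it. There is no depth.
- r.close_job(): hands the job in, once; it reports no verdict.
Trained networks look in a picture, given as the dict that the camera call returned (one of the last four; its "shot" number tells which), for a name from the list of things; names that differ only in an ending like _2 or _b are one class to them, and where a whole thing is asked for, a point or a joint stands for the part that bears it (a point fixed in the world has none). Each returns a list of dicts, best first, with "p" (0 to 1); they miss things now and then, are a little off and sometimes report something else, mostly with a low value. They report only what shows in the picture. A call takes as long as a camera call. They do not tell look-alikes from the thing itself.
- finder.look_for(label, picture): "xy" ([column, row] in pixels, amid what is visible of it).
- finder.mark_of(label, picture): "xy" ([column, row] in pixels: a listed point, or the origin of a listed thing).
The state is a dict: "time": time; "joint_positions": joint angles; "dq": joint speeds; "joint_efforts": joint torques, N m; "tcp_pos": TCP position; "orientation": TCP orientation; "contact_force": force on the tool from outside, world axes, zero at the start; "ft_torque": the same for the moment, N m; "gripper_width": finger opening in mm.
Only numpy, scipy, OpenCV 4.12 (cv2) and the standard library are available. Lean on these libraries where they do the work, as an engineer would, in place of code of your own. Each camera call takes 0.05 s, during which the arm holds its last target.

## Working session

There is one attempt and no reset: what is moved stays moved. The work goes in short steps, Python scripts to look and compute and a shell command to move; the robot and the scene stay as the last step left them, time stands still between calls to the robot, and variables do not carry over. Pictures are saved under pics/ and viewed, and the job is handed in when it is done.

```bash
ls; mkdir -p pics
python3 - <<'E'
from rig import r,snapshot,finder
import cv2,json
s=r.get_state();print(s)
for n in("scene","top"):
    p=snapshot(n);cv2.imwrite(f"pics/{n}0.png",p["image"][:,:,::-1]);print(n,{k:v for k,v in p.items() if k!="image"})
    for l in("work_board","parts_cabinet","comb","flap","screw_jar","harmonica","reed_lifter","cover_plate"):
        print(l,[(round(a["p"],2),[round(x) for x in a["xy"]]) for a in finder.look_for(l,p)][:4])
    for l in("push_face","home","work_board","parts_cabinet","comb"):
        print("mark",l,[(round(a["p"],2),[round(x,1) for x in a["xy"]]) for a in finder.mark_of(l,p)][:4])
E
```

```text
pics
{'time': 0.0, 'joint_positions': array([-1.13299852e+00,  3.20309887e-01,  1.56565753e+00, -4.73086848e-05,
        1.25738427e+00, -1.99891264e-02]), 'dq': array([-4.74151501e-04, -1.48229359e-06,  1.89261942e-03,  1.00198577e-03,
        1.72149939e-03, -7.90466113e-04]), 'joint_efforts': array([ 1.63307905e-03, -4.12451684e+01, -2.31975281e+01,  7.27242208e-02,
        4.55977803e-02, -1.52773623e-04]), 'tcp_pos': array([ 253.9134949 , -515.35185792,  213.51828889]), 'orientation': array([-0.60008586,  0.37403457, -0.37297443,  0.60073719]), 'contact_force': array([-0.03693118, -0.23098659, -0.05588376]), 'ft_torque': array([ 0.02919796, -0.0483916 ,  0.08384825]), 'gripper_width': 91.1196858964933}
scene {'vfov': 43.46306244826296, 'cx': 320.78442176145273, 'cy': 234.31288051580879, 'k1': -0.01748857226772618, 'world_from_camera': array([[ 6.13563450e-01, -4.67802762e-01,  6.36160725e-01,
         1.24575748e+03],
       [ 7.89638095e-01,  3.66955253e-01, -4.91747416e-01,
        -5.89778864e+02],
       [-3.40172060e-03,  8.04054984e-01,  5.94545213e-01,
         7.29009389
[... 1093 characters left out ...]
+00,  0.00000000e+00,  0.00000000e+00,
         1.00000000e+00]]), 'shot': 2}
work_board [(0.87, [507, 237]), (0.83, [346, 247])]
parts_cabinet [(0.55, [268, 252]), (0.36, [297, 188])]
comb [(0.66, [336, 245])]
flap []
screw_jar [(0.75, [415, 214])]
harmonica [(0.16, [347, 248])]
reed_lifter [(0.9, [299, 210])]
cover_plate [(0.76, [339, 314]), (0.42, [248, 343]), (0.21, [268, 252])]
mark push_face [(0.95, [381.6, 232.5]), (0.93, [448.5, 380.7]), (0.83, [533.0, 264.7])]
mark home [(0.64, [258.9, 273.6]), (0.34, [283.9, 192.4])]
mark work_board [(0.77, [456.4, 342.3]), (0.77, [502.0, 237.2]), (0.72, [339.8, 246.9])]
mark parts_cabinet [(0.76, [301.0, 264.3])]
mark comb [(0.64, [329.9, 247.0])]
```

View pics/scene0.png

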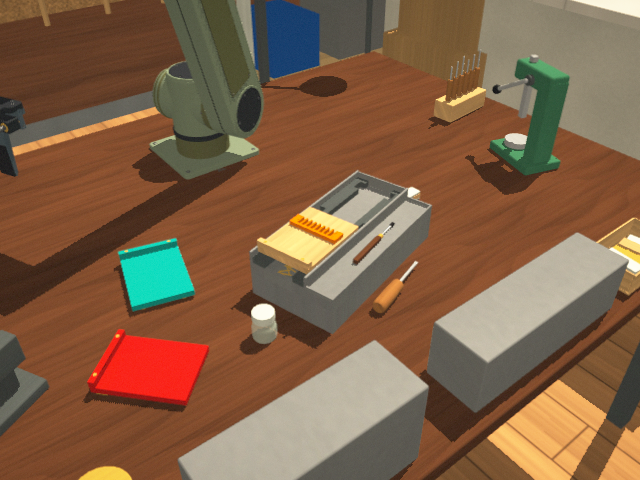

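View pics/top0.png

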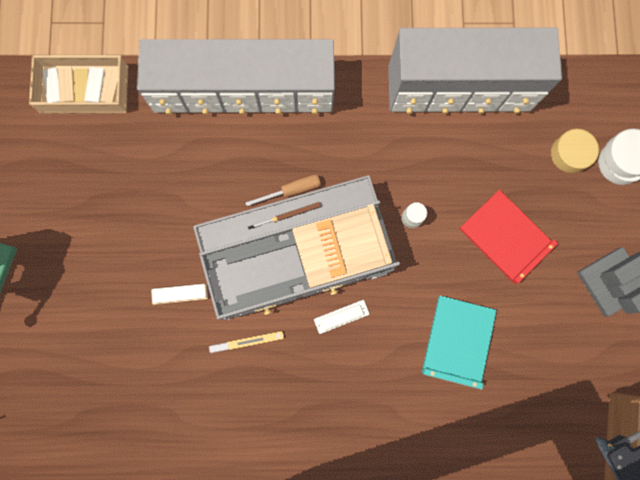

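The top view shows the wooden board at about (343,247), sitting in the cabinet with the comb at (331,248) and its fence at (382,232). The look-alikes are the red board (507,237) and the turquoise board (460,341), both on the bench. I choose the wooden one on the rails. Next is a close crop to check that and to measure.

```bash
cat > h.py <<'E'
import numpy as np,cv2
def ray(p,uv):
    f=240/np.tan(np.radians(p["vfov"]/2))
    d=np.array([(uv[0]-p["cx"])/f,(uv[1]-p["cy"])/f]);q=d.copy()
    for _ in range(10): q=d/(1+p["k1"]*(q@q))
    return np.array([q[0],-q[1],-1.])
def onz(p,uv,z,T=None):
    T=p["world_from_camera"] if T is None else T
    d=T[:3,:3]@ray(p,uv);o=T[:3,3];return o+d*(z-o[2])/d[2]
def proj(p,X,T=None):
    T=p["world_from_camera"] if T is None else T
    f=240/np.tan(np.radians(p["vfov"]/2))
    c=(np.asarray(X)-T[:3,3])@T[:3,:3]
    s=np.stack([c[...,0]/-c[...,2],-c[...,1]/-c[...,2]],-1)
    s=s*(1+p["k1"]*(s**2).sum(-1,keepdims=True))
    return s*f+[p["cx"],p["cy"]]
E
python3 - <<'E'
import cv2
a=cv2.imread("pics/top0.png")[165:330,180:410];cv2.imwrite("pics/top0c.png",cv2.resize(a,None,fx=3.4,fy=3.4,interpolation=cv2.INTER_CUBIC))
a=cv2.imread("pics/scene0.png")[160:350,240:450];cv2.imwrite("pics/scene0c.png",cv2.resize(a,None,fx=3,fy=3,interpolation=cv2.INTER_CUBIC))
E
```

```text
(no output)
```

View pics/top0c.png

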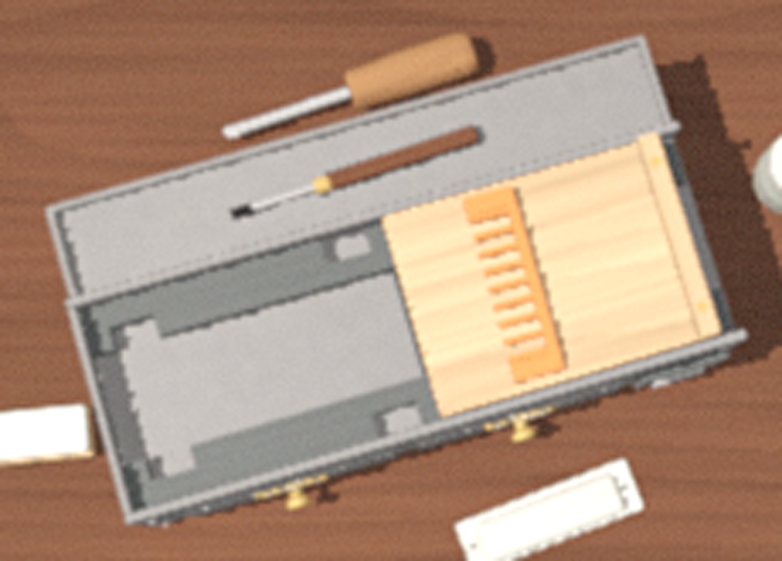

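View pics/scene0c.png

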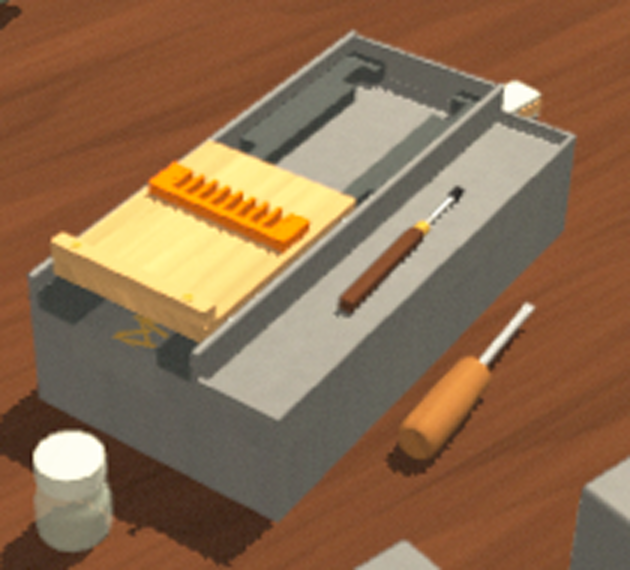

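Run:
```python
from rig import r,snapshot,finder
from h import *
p=snapshot("top")
g=lambda u,v,z:onz(p,(180+u/3.4-.35,165+v/3.4-.35),z)
A=g(130,520,94);B=g(742,338,94)
d=A-B;print("len",np.linalg.norm(d),"yaw",np.degrees(np.arctan2(-d[0],d[1])))
D=g(50,208,94);Ee=g(645,38,94);d2=D-Ee;print(np.linalg.norm(d2),np.degrees(np.arctan2(-d2[0],d2[1])))
f1=g(660,133,112);f2=g(720,334,112);print("fence",f1,f2,np.linalg.norm(f1-f2),np.degrees(np.arctan2((f1-f2)[1],(f1-f2)[0])))
b1=g(383,218,100);b2=g(440,415,100);print("front",b1,b2,np.linalg.norm(b1-b2), "len",np.linalg.norm((b1+b2-f1-f2)[:2]/2))
yaw=np.arctan2(-d[0],d[1]);ey=np.array([-np.sin(yaw),np.cos(yaw)]);ex=np.array([ey[1],-ey[0]])
O=((A+B)/2)[:2]+60.5*ex
print("origin",O)
for n,q in(("pushface",(f1+f2)/2),("front",(b1+b2)/2),("jar",onz(p,(415,214),55)),("mark_home",onz(p,(258.9,273.6),82))):
    print(n,q[:2],(q[:2]-O)@ex,(q[:2]-O)@ey)
from scipy.spatial.transform import Rotation as R
s=r.get_state();M=R.from_quat(s["orientation"]).as_matrix();print(M.round(3));print(ex,ey)
```

```text
len 331.9906001990443 yaw 16.003471206610214
328.96548847496996 15.972074841876264
fence [ 632.8200438  -148.10005404  112.        ] [ 526.53889042 -176.57993228  112.        ] 110.03084580634932 15.000970264396086
front [590.81676109  -2.51631611 100.        ] [486.97516845 -31.65611597 100.        ] 107.85269721192938 len 150.87065264889247
origin [538.80338107 -14.46946727]
pushface [ 579.67946711 -162.33999316] -1.4753191094453086 -153.40915967022224
front [538.89596477 -17.08621604] -0.6324304785463546 -2.540861577287347
jar [ 625.34952722 -231.95631653] 23.231884084568087 -232.91853635280071
mark_home [512.74732098  58.22897335] -5.003617697005787 77.06455311085418
[[ 0.442  0.     0.897]
 [-0.897 -0.     0.442]
 [ 0.    -1.    -0.   ]]
[0.96124499 0.27569559] [-0.27569559  0.96124499]
```

Run:
```python
from rig import r,snapshot,finder
from h import *
import cv2
p=snapshot("top")
for uv in((580,283),(612,315),(640,248)):
    print(uv,[onz(p,uv,z).round()[:2] for z in(10,150)])
q=snapshot("wrist");cv2.imwrite("pics/w0.png",q["image"][:,:,::-1])
```

```text
(580, 283) [array([ 496., -556.]), array([ 485., -489.])]
(612, 315) [array([ 434., -613.]), array([ 431., -539.])]
(640, 248) [array([ 564., -679.]), array([ 544., -597.])]
```

View pics/w0.png

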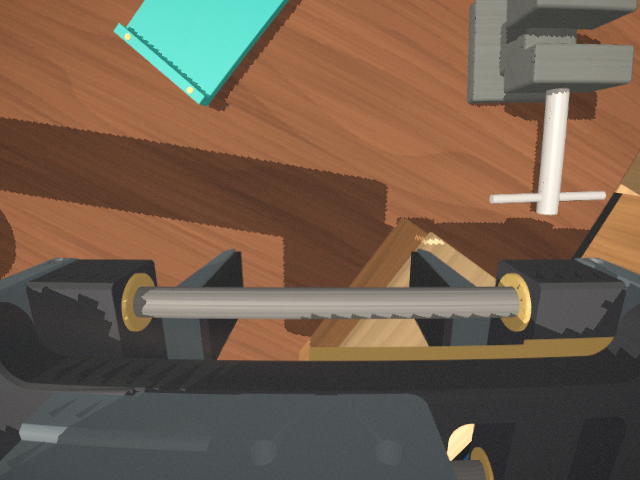

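The wrist view shows a vise at the right edge (550,60), roughly x>430, y<-490, and a wooden prop below. My path moves away from both. I'll turn the tool, shut the gripper and travel at height.

```bash
python3 -m jog '[[0,0,0,0,0,10.2,0],[0,-0.04,0,0.03,0,0,0],[0,-0.045,0,0.045,0,0,0],[0,-0.02,0,0.05,0,0,0],[0,-0.02,0,0.05,0,0,0],[0,-0.02,0,0.05,0,0,0],[0,-0.02,0,0.05,0,0,0],[0,-0.02,0,0.05,0,0,0],[0,-0.02,0,0.05,0,0,0],[0,-0.015,0,0.04,0,0,0],[0,-0.01,0,0.03,0,0,0],[0,0,0,0,0,0,0]]'
python3 - <<'E'
from rig import r,snapshot,finder
from h import *
from scipy.spatial.transform import Rotation as R
s=r.get_state();M=R.from_quat(s["orientation"]).as_matrix();print(s["tcp_pos"],s["gripper_width"],M.round(3),s["time"])
T=np.eye(4);T[:3,:3]=M;T[:3,3]=s["tcp_pos"]
q=snapshot("wrist");cv2.imwrite("pics/w1.png",q["image"][:,:,::-1])
W=T@q["T_tool_cam"];print(q["T_tool_cam"].round(2),{k:v for k,v in q.items() if k in("vfov","cx","cy","k1")})
ex=np.array([.961245,.275696]);ey=np.array([-.275696,.961245]);O=np.array([538.8,-14.47])
d=s["tcp_pos"][:2]-O;print("tcp local",d@ex,d@ey)
for l in("push_face","work_board","comb"):
  for m in finder.mark_of(l,q)[:2]:
    X=onz(q,m["xy"],100 if l!="work_board" else 82,W);e=X[:2]-O;print(l,m["p"],np.round(m["xy"]),X.round(1),e@ex,e@ey)
E
```

```text
time: 3.05
tcp_pos: [619.2, -171.4, 213.7]
orientation: [-0.565, 0.425, -0.425, 0.565]
contact_force: [-0.4, -0.5, 0.9]
gripper_width: 0.8
[ 619.18188513 -171.37555435  213.68986748] 0.7664868969752657 [[ 0.279 -0.     0.96 ]
 [-0.96   0.     0.279]
 [-0.    -1.    -0.   ]] 3.05
[[   1.     -0.      0.      0.96]
 [   0.      0.24   -0.97 -171.59]
 [   0.      0.97    0.24   66.44]
 [   0.      0.      0.      1.  ]] {'vfov': 71.65828914916405, 'cx': 325.80861238509937, 'cy': 235.14935335002627, 'k1': -0.058764920148656107}
tcp local 34.00845145748176 -172.9856437960008
push_face 0.92 [304. 264.] [ 584.9 -161.5  100. ] 3.7767099282281364 -154.06602078999995
push_face 0.88 [535. 341.] [ 570.3 -402.8  100. ] -76.7453940689729 -381.97033382331165
work_board 0.85 [506. 288.] [ 610.7 -362.2   82. ] -26.751059955717224 -354.0669586637334
work_board 0.73 [225. 259.] [562.3 -87.9  82. ] 2.3540052351536076 -77.0739688789749
comb 0.96 [198. 265.] [556.7 -69.  100. ] 2.1517754176875368 -57.348903828158186
```

View pics/w1.png

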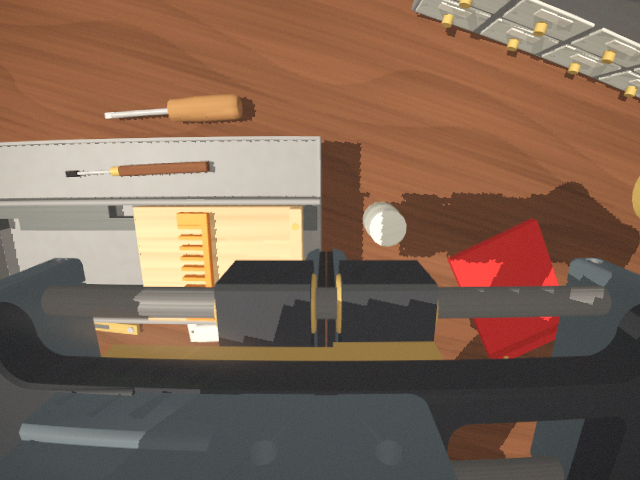

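The wrist view shows the wooden board's fence at columns 290–303, nearly parallel to the image columns, with the jar at (385,225). Its push-face mark (local y −154) agrees with the top view (−153). I'll centre the fingertip behind the fence and descend.

```bash
python3 -m jog '[[0,0.006,0,-0.017,0,0,0],[0,0.007,0,-0.016,0,0,0],[0,0,0.03,0,0,0,0],[0,0,0.03,0,0,0,0],[0,0,0.025,0,0,0,0],[0,0,0.0135,0,0,0,0],[0,0,0,0,0,0,0]]'
cat > look.py <<'E'
import sys
from rig import r,snapshot,finder
from h import *
n=sys.argv[1]
ex=np.array([.961245,.275696]);ey=np.array([-.275696,.961245]);O=np.array([538.8,-14.47])
s=r.get_state();d=s["tcp_pos"][:2]-O;print("t",s["time"],"tcp local",d@ex,d@ey,s["tcp_pos"][2],s["contact_force"].round(2))
p=snapshot("top");cv2.imwrite(f"pics/top{n}.png",cv2.resize(p["image"][165:330,180:440,::-1],None,fx=3,fy=3,interpolation=cv2.INTER_CUBIC))
c=snapshot("scene");cv2.imwrite(f"pics/scene{n}.png",cv2.resize(c["image"][140:350,220:460,::-1],None,fx=2.8,fy=2.8,interpolation=cv2.INTER_CUBIC))
E
python3 look.py 2
```

```text
time: 4.12
tcp_pos: [588.7, -195.0, 115.4]
orientation: [0.565, -0.426, 0.425, -0.564]
contact_force: [-0.9, 1.2, 0.0]
gripper_width: 0.7
t 4.125 tcp local -1.7774164096542435 -187.2572954997631 115.44041989893198 [-0.89  1.16  0.04]
```

View pics/scene2.png

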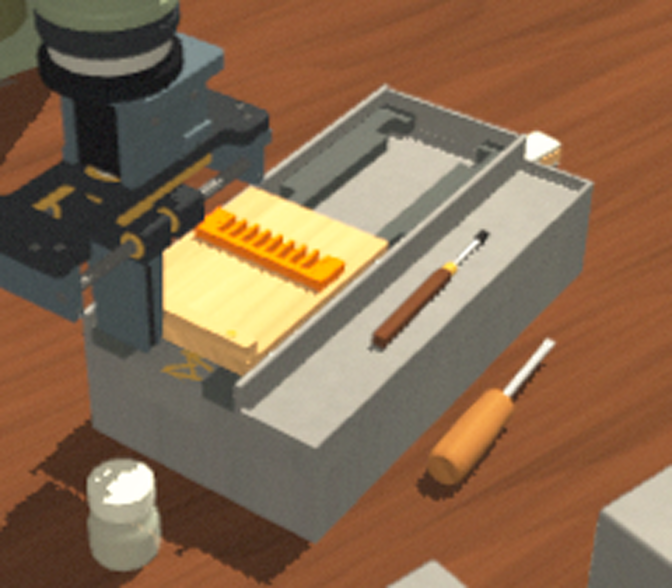

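View pics/top2.png

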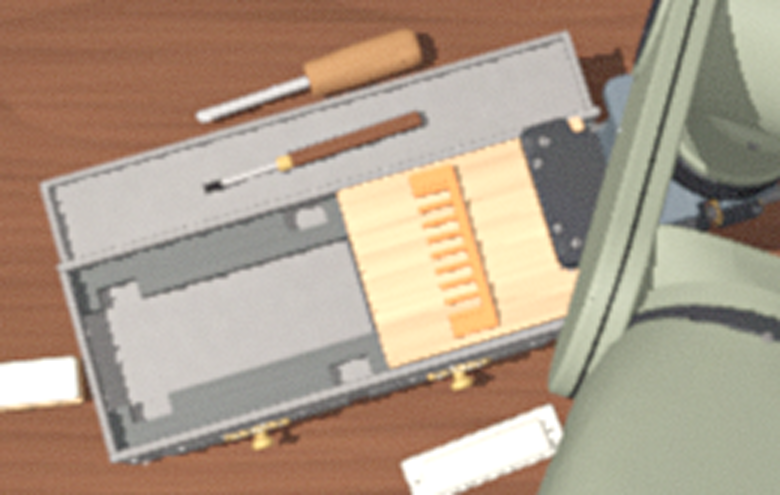

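Run:
```python
from rig import r,snapshot,finder
from h import *
ex=np.array([.961245,.275696,0]);ey=np.array([-.275696,.961245,0]);O=np.array([538.8,-14.47,0])
c=snapshot("scene");s=r.get_state()
L=lambda a,b,z:((proj(c,O+a*ex+b*ey+np.array([0,0,z]))-[220,140])*2.8).round()
print("tip corners",[L(-1.8+i*16,-187+j*13.5,93.4) for i in(-1,1) for j in(-1,1)])
print("fence top ends",L(-55,-153.5,112),L(55,-153.5,112),"cab -y rail corners",L(-60.5,-168,94),L(60.5,-168,94),L(-60.5,168,94),L(115,168,94))
```

```text
tip corners [array([ 95., 366.]), array([125., 342.]), array([137., 387.]), array([166., 362.])]
fence top ends [ 98. 279.] [241. 346.] cab -y rail corners [ 77. 311.] [234. 387.] [381.  84.] [593. 160.]
```

Run:
```python
from rig import r,snapshot,finder
from h import *
ex=np.array([.961245,.275696,0]);ey=np.array([-.275696,.961245,0]);O=np.array([538.8,-14.47,0])
c=snapshot("scene")
a=cv2.resize(c["image"][190:340,230:330,::-1],None,fx=5.5,fy=5.5,interpolation=cv2.INTER_CUBIC)
b=a.copy()
def dot(x,y,z,col):
    u=(proj(c,O+x*ex+y*ey+np.array([0,0,z]))-[230,190]+.5)*5.5
    cv2.circle(b,tuple(int(v) for v in u),4,col,-1)
for i in(-1,1):
  for j in(-1,1): dot(-1.8+16*i,-187+13.5*j,93.4,(255,0,255))
for x in(-60.5,60.5): dot(x,-168,94,(0,255,0)); 
for x in(-60.5,115): dot(x,-168,0,(0,255,0))
for x in(-55,55):
  for z in(88,112): dot(x,-153.5,z,(255,255,0))
cv2.imwrite("pics/sc3.png",b[:600])
print([ (m["p"],m["xy"]) for m in finder.mark_of("push_face",c)])
```

```text
[(0.94, [146.8, 248.1]), (0.73, [281.6, 260.5]), (0.58, [104.8, 360.2])]
```

View pics/sc3.png

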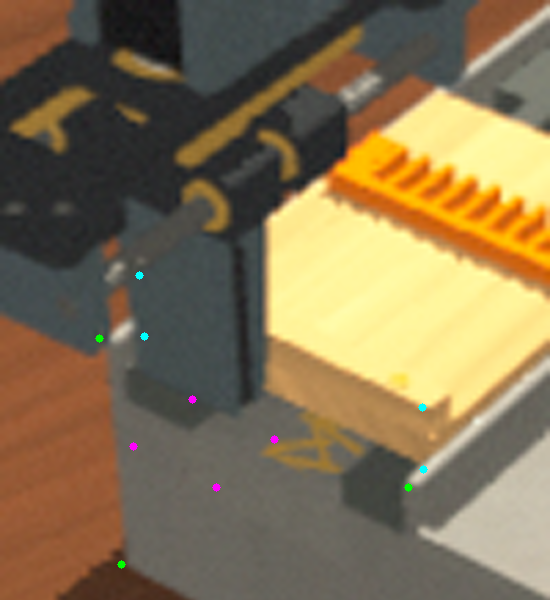

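Run:
```python
from rig import r,snapshot,finder
from h import *
from scipy.spatial.transform import Rotation as R
ex=np.array([.961245,.275696,0]);ey=np.array([-.275696,.961245,0]);O=np.array([538.8,-14.47,0])
c=snapshot("top");
for z in(170,190,210):
  X=onz(c,(364,231.7),z)-O;print(z,X@ex,X@ey)
s=r.get_state();print(s["tcp_pos"],s["joint_positions"])
M=R.from_quat(s["orientation"]).as_matrix();T=np.eye(4);T[:3,:3]=M;T[:3,3]=s["tcp_pos"]
q=snapshot("wrist");cv2.imwrite("pics/w3.png",q["image"][:,:,::-1]);W=T@q["T_tool_cam"]
for l in("push_face","reed_lifter","comb","screw_jar"):
  for m in finder.mark_of(l,q)[:1]:
    z={"push_face":100,"reed_lifter":70,"comb":100,"screw_jar":0}[l]
    X=onz(q,m["xy"],z,W)-O;
    u=finder.mark_of(l,c)[:1]; Y=onz(c,u[0]["xy"],z)-O if u else O
    print(l,m["p"],m["xy"],X@ex,X@ey,"top:",Y@ex,Y@ey)
```

```text
170 2.1675058477460496 -114.51853790983635
190 -0.6146030139593606 -111.7055398724189
210 -3.3967118756647636 -108.89254183500144
[ 590.18771136 -194.65884775  116.8585416 ] [-3.37055645e-01  4.62726467e-01  1.59599266e+00 -8.44735888e-05
  1.08091834e+00  9.53930756e-01]
reed_lifter 0.68 [21.9, 127.6] 86.24844587090945 14.123395662150639 top: 7.328134159075535 -63.52642438581262
comb 0.65 [113.6, 264.9] 1.1897277984689456 -58.33081375523873 top: -0.2302299649862949 -59.539239645705266
```

View pics/w3.png

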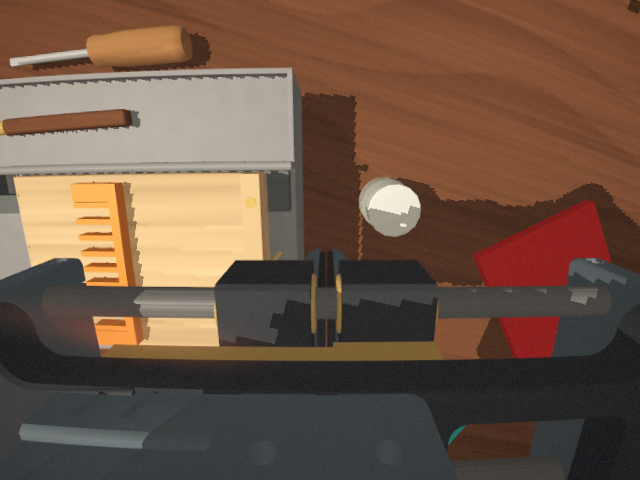

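Run:
```python
from rig import r,snapshot,finder
from h import *
from scipy.spatial.transform import Rotation as R
ex=np.array([.961245,.275696,0]);ey=np.array([-.275696,.961245,0]);O=np.array([538.8,-14.47,0])
s=r.get_state()
M=R.from_quat(s["orientation"]).as_matrix();T=np.eye(4);T[:3,:3]=M;T[:3,3]=s["tcp_pos"]
q=snapshot("wrist");W=T@q["T_tool_cam"];print(W[:3,3],"tcp",s["tcp_pos"])
for dz in(0,12,25):
  V=W.copy();V[2,3]+=dz
  g=lambda u,v,z:(lambda X:np.array([X@ex,X@ey]).round(1))(onz(q,(u,v),z,V)-O)
  print(dz,"front",g(17,180,100),"fence out",g(268,178,112),"fence in",g(243,176,112),"jar top",g(392,208,55),"cab corner ledge",g(292,70,94),"lip end",g(293,165,94))
c=snapshot("scene")
print("gripper-ish scene marks: rod", proj(c,O-1.8*ex-187*ey+np.array([0,0,172])))
cv2.imwrite("pics/scfull.png",c["image"][:,:,::-1])
```

```text
[ 653.78307022 -177.02591477  287.50298835] tcp [ 589.67796558 -194.46791113  115.9075777 ]
0 front [53.2 -5.1] fence out [  53.6 -157.6] fence in [  54.6 -144.5] jar top [  28.7 -234.8] cab corner ledge [ 110.5 -169.5] lip end [  59.7 -169.1]
12 front [52.4  6.6] fence out [  52.7 -155.6] fence in [  53.9 -141.6] jar top [  26.8 -237.2] cab corner ledge [ 113.3 -168.4] lip end [  59.3 -168. ]
25 front [51.6 19.3] fence out [  51.8 -153.3] fence in [  53.1 -138.3] jar top [  24.8 -239.8] cab corner ledge [ 116.3 -167.1] lip end [  58.9 -166.7]
gripper-ish scene marks: rod [263.77434347 231.43407691]
```

View pics/scfull.png

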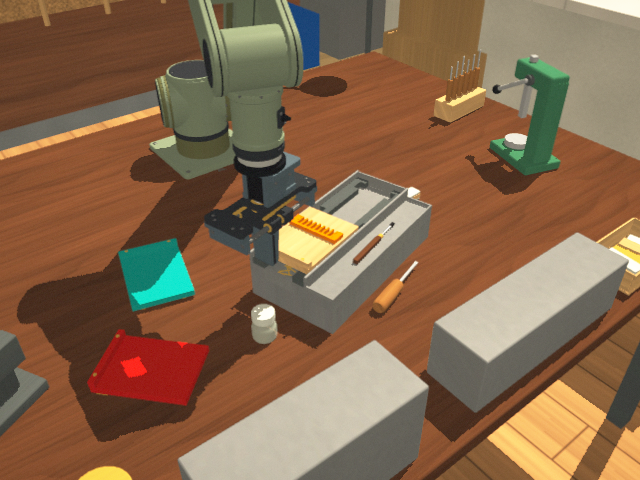

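Run:
```python
from rig import r,snapshot,finder
from h import *
q=snapshot("wrist");T=q["T_tool_cam"]
for y in(-57,-20,0,22):
  print(y,[proj(q,np.array([x,y,z]),T).round() for x,z in((0,16),(0,-16),(-13.5,16),(13.5,16))])
a=cv2.resize(q["image"][160:360,200:450,::-1],None,fx=3,fy=3,interpolation=cv2.INTER_CUBIC)
cv2.imwrite("pics/w4.png",a)
```

```text
-57 [array([323., 294.]), array([323., 368.]), array([287., 294.]), array([360., 294.])]
-20 [array([324., 262.]), array([324., 323.]), array([296., 262.]), array([352., 262.])]
0 [array([324., 250.]), array([324., 305.]), array([299., 250.]), array([349., 251.])]
22 [array([324., 240.]), array([324., 290.]), array([302., 240.]), array([347., 240.])]
```

View pics/w4.png

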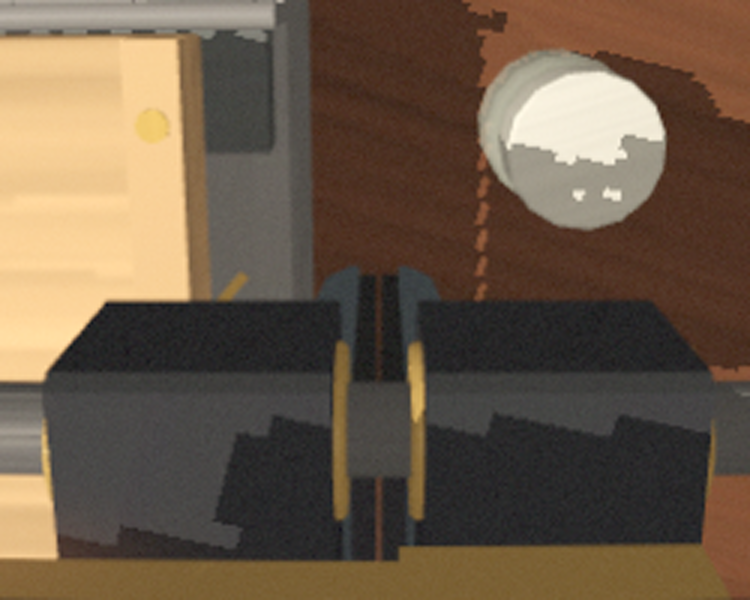

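```bash
python3 -m jog '[[0,0,0.007,0,0,0,0],[0,-0.006,0,0.002,0,0,0],[0,-0.006,0,0,0,0,0],[0,-0.005,0,0,0,0,0],[0,0,0,0,0,0,0]]'; python3 -m jog '[[0,-0.004,0,0,0,0,0],[0,-0.004,0,0,0,0,0],[0,0,0,0,0,0,0]]'; python3 look.py 4
```

```text
time: 5.55
tcp_pos: [586.8, -177.0, 109.0]
orientation: [-0.565, 0.425, -0.425, 0.565]
contact_force: [0.3, 0.2, -0.3]
gripper_width: 0.3
time: 5.92
tcp_pos: [584.6, -169.6, 108.9]
orientation: [0.565, -0.425, 0.425, -0.565]
contact_force: [0.4, -0.0, -0.5]
gripper_width: 0.4
t 5.925 tcp local 1.198022496496094 -161.77085684593038 108.89644134644888 [ 0.37 -0.01 -0.52]
```

View pics/scene4.png

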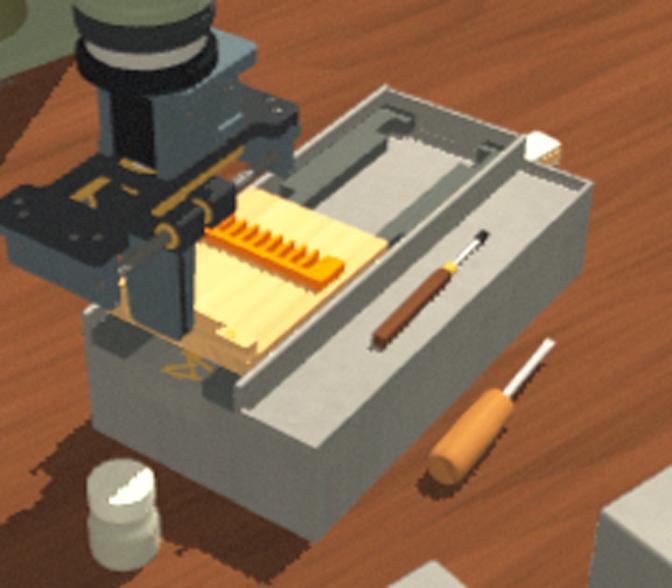

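Run:
```python
from rig import r,snapshot,finder
from h import *
ex=np.array([.961245,.275696,0]);ey=np.array([-.275696,.961245,0]);O=np.array([538.8,-14.47,0])
c=snapshot("scene")
L=lambda a,b,z:((proj(c,O+a*ex+b*ey+np.array([0,0,z]))-[220,140])*2.8).round()
for z in(87,100,112):
  print(z,"27:",L(-15,-175.5,z),L(17,-175.5,z),"14:",L(-15,-169,z),L(17,-169,z))
a=cv2.resize(c["image"][220:290,250:330,::-1],None,fx=8,fy=8,interpolation=cv2.INTER_CUBIC)
cv2.imwrite("pics/sc5.png",a)
```

```text
87 27: [127. 354.] [168. 374.] 14: [134. 348.] [175. 368.]
100 27: [125. 337.] [167. 357.] 14: [133. 331.] [174. 351.]
112 27: [124. 321.] [166. 341.] 14: [131. 316.] [173. 336.]
```

View pics/sc5.png

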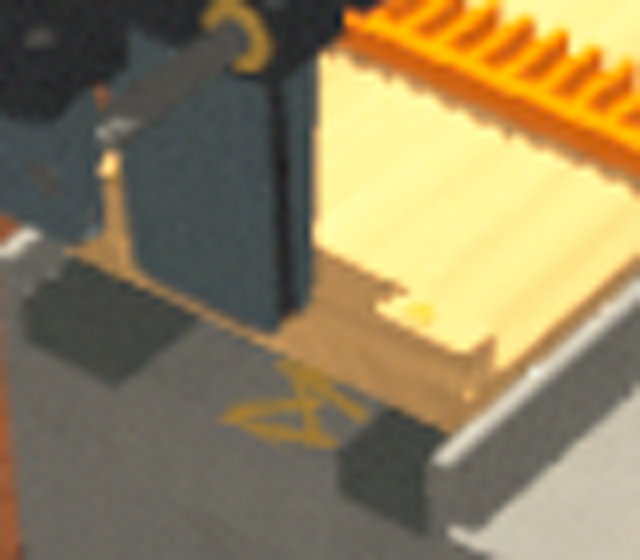

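```bash
python3 -m jog '[[0,0.013,0,0,0,0,0],[0,0.013,0,0,0,0,0],[0,0,0.008,0,0,0,0],[0,0,0.007,0,0,0,0],[0,0,0,0,0,0,0]]'; python3 look.py 6;  python3 - <<'E'
from rig import r,snapshot,finder
from h import *
c=snapshot("scene");s=r.get_state();P=s["tcp_pos"]
ex=np.array([.961245,.275696,0]);ey=np.array([-.275696,.961245,0])
b=cv2.resize(c["image"][190:300,240:340,::-1],None,fx=6,fy=6,interpolation=cv2.INTER_CUBIC)
for z,col in((-22,(255,0,255)),(0,(0,255,0)),(57,(255,255,0))):
  for i in(-16,16):
    for j in(-13.5,13.5):
      u=(proj(c,P+i*ex+j*ey+np.array([0,0,z]))-[240,190]+.5)*6
      cv2.circle(b,tuple(int(v) for v in u),4,col,-1)
cv2.imwrite("pics/sc6.png",b[:600])
E
```

```text
time: 6.7
tcp_pos: [591.0, -194.4, 92.7]
orientation: [0.565, -0.426, 0.425, -0.565]
contact_force: [-0.1, 0.0, 1.0]
gripper_width: 0.5
t 6.7 tcp local 0.5821272022511721 -187.39168550514165 92.6858462052012 [-0.09  0.    1.05]
```

View pics/sc6.png

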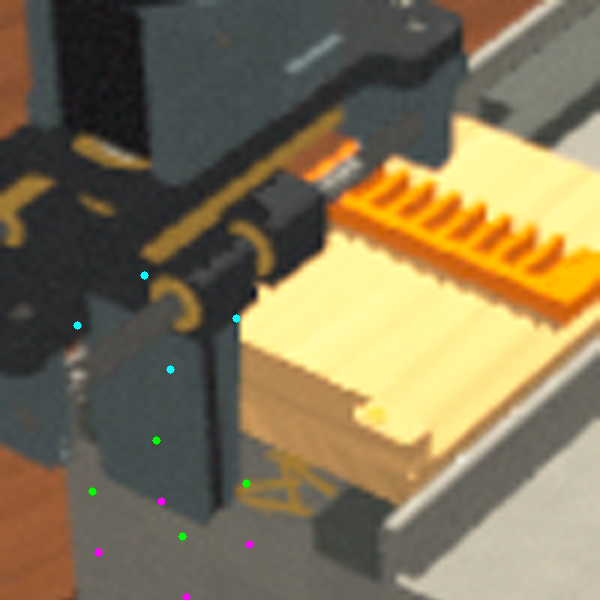

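```bash
for i in 1; do python3 -m jog '[[0,-0.003,0,0,0,0,0],[0,-0.003,0,0,0,0,0],[0,0,0,0,0,0,0]]'; done;  python3 -m jog '[[0,-0.003,0,0,0,0,0],[0,-0.003,0,0,0,0,0]]'; python3 -m jog '[[0,-0.003,0,0,0,0,0],[0,-0.002,0,0,0,0,0]]'
```

```text
time: 7.22
tcp_pos: [590.1, -188.7, 94.0]
orientation: [-0.565, 0.425, -0.425, 0.565]
contact_force: [0.2, -0.3, -0.1]
gripper_width: 0.7
time: 7.48
tcp_pos: [588.5, -183.2, 93.9]
orientation: [0.565, -0.425, 0.425, -0.565]
contact_force: [-0.3, 0.2, -0.2]
gripper_width: 0.5
time: 7.72
tcp_pos: [587.1, -178.3, 93.8]
orientation: [0.565, -0.425, 0.425, -0.565]
contact_force: [-0.3, -0.1, -0.2]
gripper_width: 0.4
```

```bash
python3 -m jog '[[0,-0.002,0,0,0,0,0],[0,-0.002,0,0,0,0,0]]';  python3 -m jog '[[0,-0.002,0,0,0,0,0],[0,-0.002,0,0,0,0,0]]'; python3 -m jog '[[0,-0.002,0,0,0,0,0],[0,-0.002,0,0,0,0,0]]'; python3 look.py 7
```

```text
time: 7.98
tcp_pos: [586.0, -174.6, 93.9]
orientation: [0.565, -0.425, 0.425, -0.565]
contact_force: [-0.3, -0.3, 0.3]
gripper_width: 0.4
time: 8.22
tcp_pos: [584.9, -170.7, 93.8]
orientation: [0.565, -0.425, 0.425, -0.565]
contact_force: [-0.3, -0.3, -0.3]
gripper_width: 0.5
time: 8.48
tcp_pos: [584.0, -167.3, 93.9]
orientation: [0.565, -0.425, 0.426, -0.565]
contact_force: [-0.4, -1.8, -0.4]
gripper_width: 0.3
t 8.475 tcp local 1.300365556939795 -159.31525706231258 93.88172892642277 [-0.4  -1.78 -0.36]
```

View pics/scene7.png

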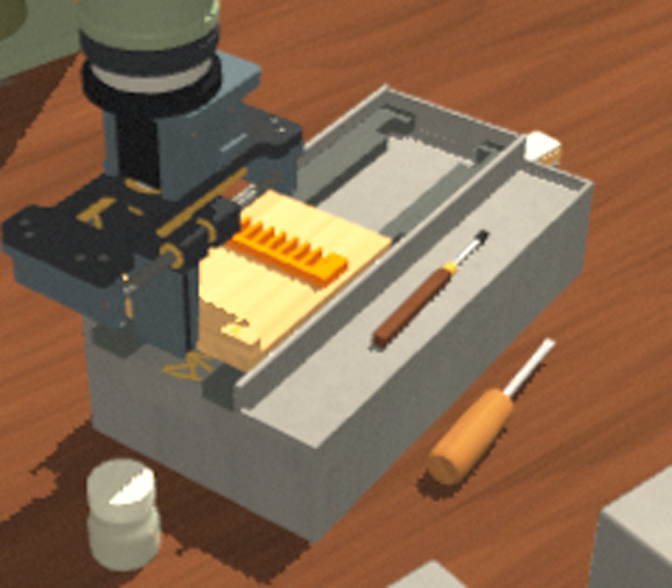

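Contact is confirmed: about 1.8 N, and the board has just begun to move. In the scene view its front edge went from (387,240) to (392,238). I'll push on steadily.

```bash
python3 -m jog '[[0,-0.003,0,0,0,0,0],[0,-0.005,0,0,0,0,0],[0,-0.007,0,0,0,0,0],[0,-0.007,0,0,0,0,0],[0,-0.007,0,0,0,0,0],[0,-0.007,0,0,0,0,0],[0,-0.007,0,0,0,0,0],[0,-0.007,0,0,0,0,0]]'; python3 -m jog '[[0,-0.007,0,0,0,0,0],[0,-0.007,0,0,0,0,0],[0,-0.007,0,0,0,0,0],[0,-0.007,0,0,0,0,0],[0,-0.006,0,0,0,0,0],[0,-0.006,0,0,0,0,0],[0,-0.004,0,0,0,0,0]]'; python3 look.py 8
```

```text
time: 9.57
tcp_pos: [569.9, -118.5, 93.9]
orientation: [0.565, -0.425, 0.425, -0.565]
contact_force: [0.5, -1.9, -0.3]
gripper_width: 0.4
time: 10.45
tcp_pos: [557.8, -76.3, 93.9]
orientation: [0.565, -0.425, 0.425, -0.565]
contact_force: [-0.9, -1.6, -0.0]
gripper_width: 0.6
t 10.45 tcp local 1.198283203615862 -64.66454844772323 93.85503447964771 [-0.88 -1.62 -0.01]
```

View pics/scene8.png

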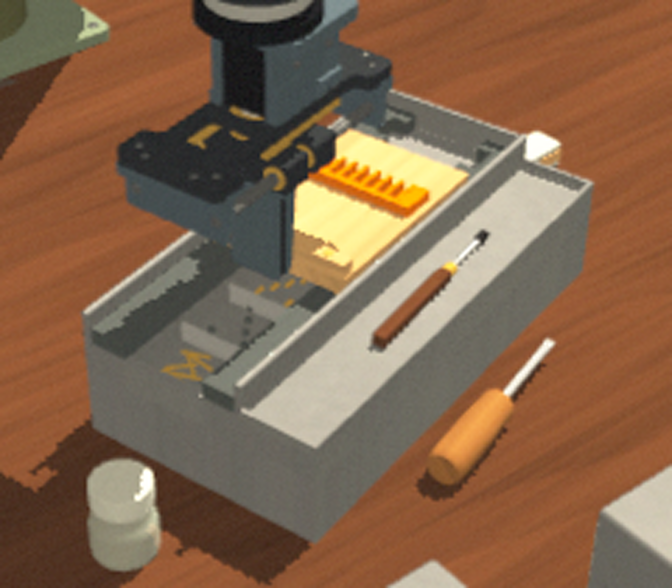

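View pics/top8.png

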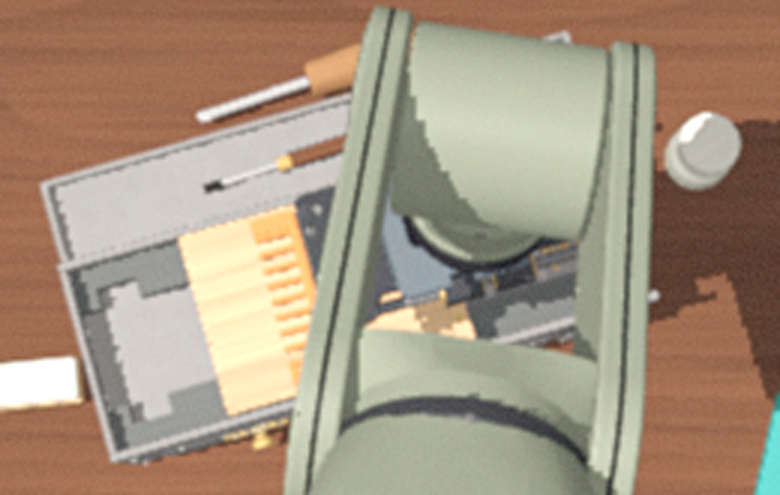

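The scene view shows the board sliding straight with its fence near (320,265), the comb in place at (375,185), and a force of about 2 N. About 63 mm remain, so I'll slow down near the end.

```bash
python3 -m jog '[[0,-0.004,0,0,0,0,0],[0,-0.007,0,0,0,0,0],[0,-0.007,0,0,0,0,0],[0,-0.007,0,0,0,0,0],[0,-0.007,0,0,0,0,0],[0,-0.007,0,0,0,0,0],[0,-0.006,0,0,0,0,0],[0,-0.004,0,0,0,0,0],[0,-0.003,0,0,0,0,0],[0,-0.002,0,0,0,0,0]]'; python3 -m jog '[[0,-0.002,0,0,0,0,0],[0,-0.002,0,0,0,0,0]]'; python3 look.py 9
```

```text
time: 11.8
tcp_pos: [542.9, -24.7, 93.8]
orientation: [0.565, -0.425, 0.425, -0.565]
contact_force: [-0.5, -1.3, 0.3]
gripper_width: 0.3
time: 12.05
tcp_pos: [541.7, -20.7, 93.8]
orientation: [-0.565, 0.426, -0.425, 0.565]
contact_force: [1.2, -2.5, -0.6]
gripper_width: 0.4
t 12.05 tcp local 1.0887578899361123 -6.7521357158246404 93.82222693289529 [ 1.22 -2.47 -0.56]
```

View pics/scene9.png

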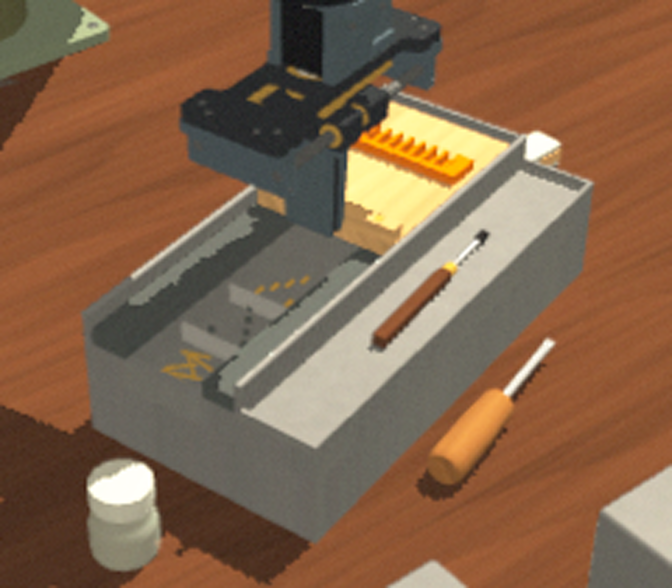

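Not dropped yet: the fence still stands high and the force is only 2–3 N. I'll take small steps and watch the force.

```bash
python3 -m jog '[[0,-0.002,0,0,0,0,0],[0,-0.002,0,0,0,0,0]]'; python3 -m jog '[[0,-0.0015,0,0,0,0,0],[0,0,0,0,0,0,0]]'; python3 look.py 10
```

```text
time: 12.4
tcp_pos: [540.8, -17.1, 93.8]
orientation: [0.565, -0.425, 0.425, -0.565]
contact_force: [0.2, -1.8, -0.5]
gripper_width: 0.2
time: 12.65
tcp_pos: [540.3, -15.5, 93.8]
orientation: [0.565, -0.425, 0.425, -0.565]
contact_force: [0.3, -1.0, -0.7]
gripper_width: 0.5
t 12.65 tcp local 1.1767993793008815 -1.454853688877291 93.82689025808433 [ 0.29 -0.95 -0.7 ]
```

View pics/scene10.png

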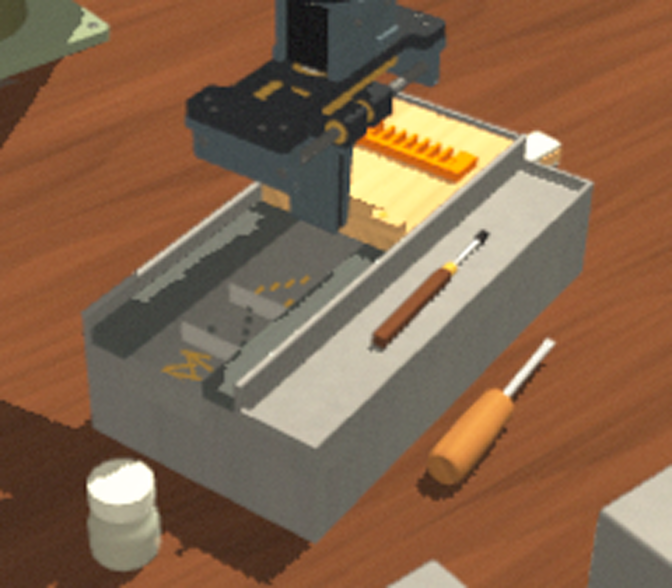

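```bash
python3 -m jog '[[0,-0.0015,0,0,0,0,0],[0,0,0,0,0,0,0]]'; python3 -m jog '[[0,-0.0015,0,0,0,0,0],[0,0,0,0,0,0,0]]'; python3 look.py 11
```

```text
time: 13.0
tcp_pos: [540.5, -15.3, 93.9]
orientation: [0.565, -0.424, 0.426, -0.565]
contact_force: [1.8, -4.9, -1.6]
gripper_width: 0.3
time: 13.25
tcp_pos: [540.5, -15.2, 94.0]
orientation: [0.566, -0.423, 0.427, -0.564]
contact_force: [2.2, -9.7, -2.8]
gripper_width: 0.5
t 13.25 tcp local 1.4364239537523225 -1.1864547660240363 94.02113812289012 [ 2.19 -9.74 -2.82]
```

View pics/scene11.png

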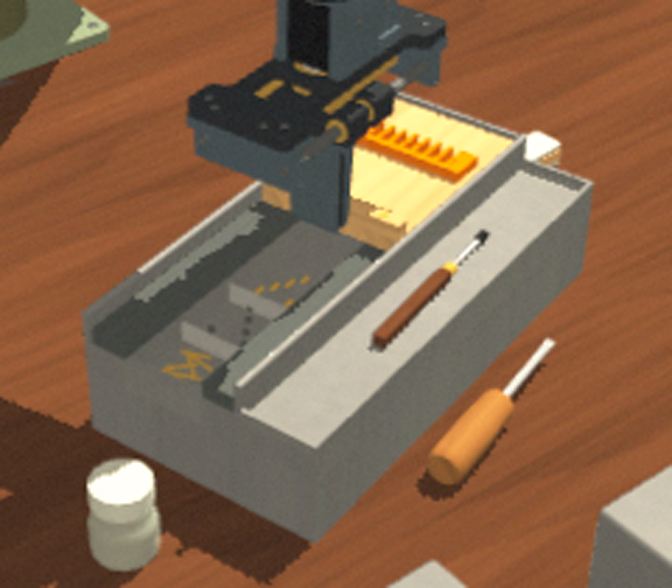

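The board is now blocked by the notch walls at about 10 N, so it must have dropped. I'll back straight off, rise, and inspect.

```bash
python3 -m jog '[[0,0.005,0,0,0,0,0],[0,0.02,0,0,0,0,0],[0,0.03,0,0,0,0,0],[0,0.01,-0.05,0,0,0,0],[0,0.03,-0.05,0,0,0,0],[0,0.05,-0.02,0,0,0,0],[0,0.06,0,0,0,0,0],[0,0.06,0,0,0,0,0],[0,0,0,0,0,0,0]]'; python3 look.py 12
python3 - <<'E'
from rig import r,snapshot,finder
from h import *
c=snapshot("scene");a=cv2.resize(c["image"][160:270,290:430,::-1],None,fx=5,fy=5,interpolation=cv2.INTER_CUBIC);cv2.imwrite("pics/sc12.png",a)
E
```

```text
time: 14.48
tcp_pos: [612.8, -272.2, 212.7]
orientation: [0.564, -0.427, 0.427, -0.564]
contact_force: [-0.3, 0.5, 0.5]
gripper_width: 0.4
t 14.475 tcp local 0.0949179849851447 -268.12591386155816 212.69382779928682 [-0.25  0.51  0.45]
```

View pics/sc12.png

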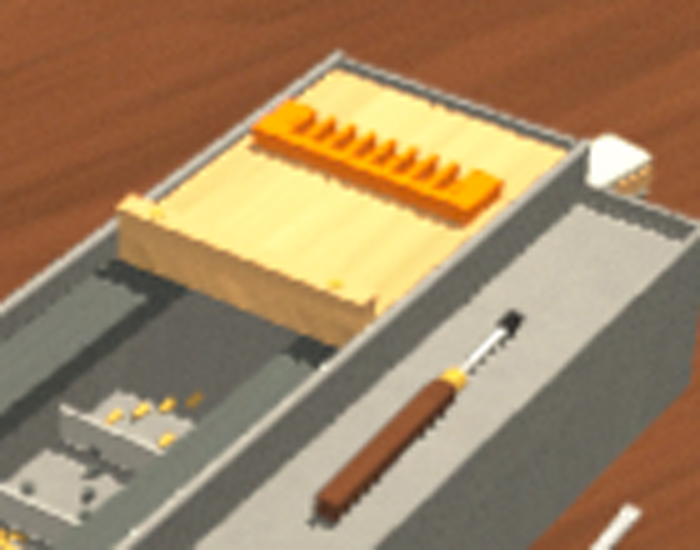

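View pics/top12.png

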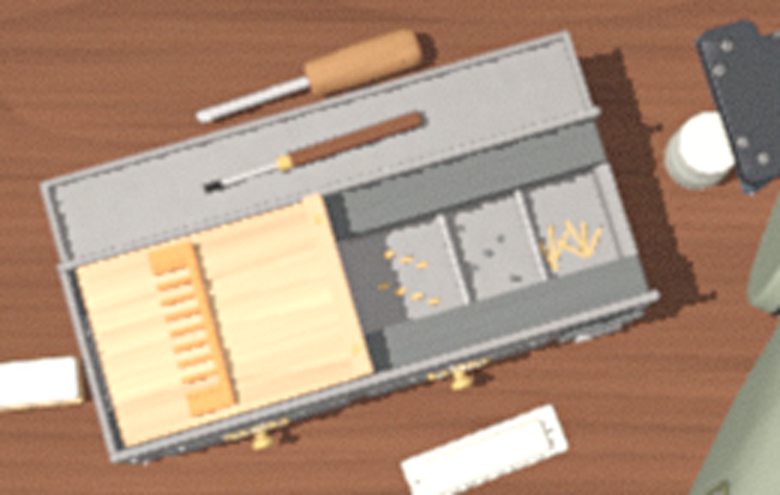

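Run:
```python
from rig import r,snapshot,finder
from h import *
ex=np.array([.961245,.275696,0]);ey=np.array([-.275696,.961245,0]);O=np.array([538.8,-14.47,0])
c=snapshot("scene");p=snapshot("top")
L=lambda q,a,b,z:proj(q,O+a*ex+b*ey+np.array([0,0,z])).round(1)
off=lambda q,uv,o,s:[round(v,1) for v in (o[0]+uv[0]/s-.4,o[1]+uv[1]/s-.4)]
# registration with lip corners
print("scene lip +y: pred",L(c,-60.5,168,94),L(c,60.5,168,94),"obs",off(c,(340,52),(290,160),5),off(c,(588,147),(290,160),5))
for h in(76,82):
  print(h,"scene fence top out",L(c,-55,5,h+30),L(c,55,5,h+30),"bottom",L(c,-55,5,h+6),L(c,55,5,h+6),"front",L(c,-55,155,h+18),L(c,55,155,h+18))
print("obs",off(c,(118,208),(290,160),5),off(c,(372,312),(290,160),5),"bottom",off(c,(120,255),(290,160),5),off(c,(340,348),(290,160),5),"front",off(c,(335,72),(290,160),5),off(c,(568,150),(290,160),5))
for h in(76,82): print(h,"top: fence",L(p,55,5,h+30),L(p,-55,5,h+30),"front",L(p,55,155,h+18),L(p,-55,155,h+18))
print("obs",off(p,(322,193),(180,165),3),off(p,(373,372),(180,165),3),"front",off(p,(78,270),(180,165),3),off(p,(122,447),(180,165),3))
g=lambda uv,z:onz(p,off(p,uv,(180,165),3),z)-O
for uv in((322,193),(373,372)): print([round(float(g(uv,106)@e),1) for e in(ex,ey)])
for uv in((78,270),(122,447)): print([round(float(g(uv,94)@e),1) for e in(ex,ey)])
```

```text
scene lip +y: pred [356. 170.] [407.1 188.3] obs [357.6, 170.0] [407.2, 189.0]
76 scene fence top out [310.8 201.1] [359.8 220.9] bottom [310.9 211.6] [359.3 231.7] front [354.7 173.4] [401.3 190.2]
82 scene fence top out [310.7 198.4] [359.9 218.1] bottom [310.9 209. ] [359.5 229. ] front [354.8 170.9] [401.6 187.6]
obs [313.2, 201.2] [364.0, 222.0] bottom [313.6, 210.6] [357.6, 229.2] front [356.6, 174.0] [403.2, 189.6]
76 top: fence [287.7 228.5] [305.2 287.9] front [206.9 253.2] [223.1 312.8]
82 top: fence [287.5 227.9] [305.1 287.6] front [206.3 252.7] [222.6 312.7]
obs [286.9, 228.9] [303.9, 288.6] front [205.6, 254.6] [220.3, 313.6]
[54.7, 6.5]
[-55.6, 7.5]
[53.1, 157.8]
[-55.0, 160.1]
```

The last pictures show the board level in the notches: the fence and front edges match the 76 mm home height in the scene view. The comb is still on it at (375,160) in the crop, and the reed lifter, jar, cover plate and screwdriver haven't moved. The arm is clear, so I'm handing in.

```bash
python3 -c "
from rig import r
print(r.get_state()['contact_force']);print(r.close_job())"
```

```text
[-0.61810889  0.11974942  0.40966532]
the job is handed in; nothing more can be done
None
```

The wooden board is in its locating notches and sits level, with the comb still lying on it, and the job is handed in at about 15 s of the 37 s allowed. I pushed the fence with the shut fingertips for about 160 mm at 1–3 N. The board stopped against the notch walls, where the push peaked at about 10 N, and I then backed off and lifted clear.

**Last checks:**
- **Height:** in the scene view the fence and front edges fit the dropped height (76 mm) at both ends, not the riding height (82 mm).
- **Position:** the top view puts the board 1.5–5 mm past nominal along y (two corner readings at each end). That is about the 3 mm play, because it rests against the notch walls.
- **Other things:** the reed lifter, jar, cover plate and screwdriver look unmoved. The harmonica showed only in part, and I did not check the feeler gauge. The gripper stayed well away from the flap, but the networks never found the flap and I did not inspect it closely.

**Disagreement:** in the scene view the fingertips looked about 20–30 mm higher than the stated 22 mm ahead of the TCP. I did not explain this. I lowered the TCP to 94 mm and felt for contact with the fence in 2–3 mm steps before pushing.

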